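Clear the carver's stack and sort the tins by heft

TASK

Take the stack on the bench apart and put each thing away, upright and flat: the little jar into the recess of the grey ring holder, and the bare wooden block lying lengthwise along the middle of the rubber pad. One of the two sealed tins is full of brass and the other nearly empty: feel which is which as you lift them, and stand the full one in the middle of the square steel tray and the light one in the middle of the round wooden dish. Do not tip anything over on the way, and leave the bottle and the knife where they are.

Things in the scene. Friction and masses are not known exactly. Their poses are not given: they have to be found in the camera images.
- round_tin: Sealed round aluminium tin, diameter 54 mm, 42 mm tall, lid flush and shut for good. Origin: centre of its underside; z up. It stands on one half of the wooden block, with the jar on its lid. Either full of brass (about 370 g in all) or nearly empty (about 85 g): not visible, and it changes from start to start. The contents can shift about 2 mm inside.
- square_tin: Sealed square steel tin, 46 x 46 mm, 42 mm tall, lid flush and shut for good. Origin: centre of its underside; x and y along its sides, z up. It stands on the other half of the block, about 14 mm clear of the round tin, nothing on its lid. About 370 g (full) when the round tin is nearly empty, about 85 g when the round tin is full: exactly one of the two is full.
- jar: Small amber glass jar with a white cap, a plain cylinder to grip: diameter 34 mm, 52 mm tall, 80 g. Origin: centre of its underside; z up. It stands on top of the round tin.
- block: Dark hardwood working block, 60 mm (its x) by 125 mm (its y) by 28 mm tall, about 160 g; the bottom of the stack, lying on the bench. Origin: centre of its underside. The two tins stand on it, 32 mm either side of its middle along y; which tin is at which end varies.
- steel_tray: Square shallow steel tray, fixed to the bench, 110 x 110 mm outside, wall 3 mm, rim 10 mm above the bench, inner floor 3 mm above the bench. Place of the full tin. Origin: centre of its underside; x and y along its sides.
- round_dish: Round shallow dark-wood dish, fixed to the bench, 110 mm across outside, wall 4 mm, rim 10 mm above the bench, inner floor 4 mm above the bench. Place of the nearly empty tin. Origin: centre of its underside.
- pad: Flat black rubber pad, fixed to the bench, 90 mm (its x) by 150 mm (its y), 5 mm thick. Place of the wooden block. Origin: centre of its underside.
- jar_ring: Small grey plastic round holder, fixed to the bench: 70 mm across outside, 12 mm high, with a round recess 52 mm across whose floor is 4 mm above the bench. Place of the jar. Origin: centre of its underside.
- bottle: Bystander, loose: brown bottle, diameter 48 mm, 95 mm tall, standing beyond the work. Leave it alone. Origin: centre of its underside.
- knife: Bystander, loose: carving knife with a blue handle, about 160 mm long, 12 mm high, lying on the bench beyond the work. Leave it alone. Origin: underside of the handle's middle; y runs towards the blade.
Mind the look-alikes: they are no part of the job. Leave any purple look-alike of the square_tin alone.

How it is judged (in metres and radians):
At the end, for the whole second after the job is handed in: Full tin flat in the steel tray and light tin flat in the round dish, within 27 mm of the middle; jar upright in its recess, within 12 mm; block flat on the pad, within 16 mm and 0.2 rad of its length; all at rest (under 0.02 m/s); bottle and knife within 30 mm of their starts (((horizontal distance between round_tin and steel_tray below 0.027 m and z of round_tin in the frame of steel_tray between 0 and 0.006 m and angle between each of round_tin, square_tin's own z axis and vertical below 0.08 rad and horizontal distance between square_tin and round_dish below 0.027 m and z of square_tin in the frame of round_dish between 0.001 and 0.007 m and contact force between round_tin and steel_tray above 2.2 N and contact force between square_tin and round_dish below 1.7 N) or (horizontal distance between square_tin and steel_tray below 0.027 m and z of square_tin in the frame of steel_tray between 0 and 0.006 m and angle between each of square_tin, round_tin's own z axis and vertical below 0.08 rad and horizontal distance between round_tin and round_dish below 0.027 m and z of round_tin in the frame of round_dish between 0.001 and 0.007 m and contact force between square_tin and steel_tray above 2.2 N and contact force between round_tin and round_dish below 1.7 N)) and horizontal distance between jar and jar_ring below 0.012 m and z of jar in the frame of jar_ring between 0.001 and 0.007 m and angle between each of jar, block's own z axis and vertical below 0.08 rad and horizontal distance between block and pad below 0.016 m and z of block in the frame of pad between 0.002 and 0.008 m and angle between the y axis of block and the y axis of pad, either way round below 0.2 rad and linear speed of each of jar, round_tin, square_tin, block below 0.02 m/s and distance of each of bottle, knife from where it was at the start of the episode below 0.03 m); the robot touches nothing.
It fails at once if something of the stack is tipped over (more than 0.6 rad) (angle between any of jar, round_tin, square_tin, block's own z axis and vertical above 0.6 rad).
It fails at once if the bottle or the knife is pushed more than 30 mm (distance of any of bottle, knife from where it was at the start of the episode above 0.03 m).
It also fails if it takes over 125 s, if anything falls off the work surface, if the arm or the gripper's body presses on something with over 40 N, if the wrist force passes 120 N, or if a joint passes its speed limit or range.

ROBOT

A 6-joint arm with a two-finger parallel gripper is mounted at the origin on the work surface. World frame = base frame: x ahead of the robot, y to its left, z up, the work surface at z = 0. Lengths are in m, angles in degrees, forces in N, time in s.
With the tool pointing down it reaches from about 0.35 to 0.875 m from the base axis. Payload 4.2 kg.
Tool frame: the origin (TCP) lies on the centre line of the jaws, within the pads' length; the fingertips stand 11 mm ahead of it and the grasp point (between the pads) lies 8 mm behind it; z points along the fingers, y is the line along which they close (so a half turn about z gives the same grasp; the last joint's range is limited). The gripper opens to 87 mm and grips with 3 to 60 N. Pads are 19 mm wide; open, the fingers measure 117 mm over their backs; the gripper's body (75 mm by 190 mm) begins 51 mm behind the grasp point.
Start: joints at [-52.047, 22.042, 0.453, 0, -68.411, -14.817], TCP at [0.246, -0.575, 0.234] pointing down, gripper open.
Joint ranges: [-179.83, 179.83], [-69.29, 118.12], [-61.27, 80.66], [-181.25, 117.63], [-171.15, -9.14], [-177.46, 177.46]. Speed limits (degrees/s): [159.86, 159.86, 180, 180, 180, 180].

INTERFACE

Orientations are given as a 3x3 rotation matrix whose columns are the frame's x, y, z axes.
In Python, from station import r gives the robot as it stands.
- The arm moves only by the tool servo_tool, never from a script. Its argument "commands" is a list that holds one entry, the list of rows, each a list of 7 numbers: the closure, from 0 (fully open) to 1 (shut), then the shift along the tool's x, y, z in mm, then the turn, a rotation vector about the tool's x, y, z in rad. In form: [[[claw, x, y, z, ax, ay, az], ...]]. A call has exactly 5 rows; each row is the pose to reach, as a shift and turn from the pose commanded when the call began, along the tool's axes at that moment; what a row does not reach only later rows make up. A row lasts 1/10 s, in which the tool goes at most 50 mm and 8.59 degrees, less where a joint would pass 70% of its speed; a pose out of reach is approached as far as the arm can. A call with a gripper value outside its range is refused whole. The fingers move at their own pace and stop on an object; the grip force is fixed at half the most. Time passes only in rows, so rows that repeat a pose let the fingers close, or fill a call up. It gives the time, the measured TCP pose, the force, the opening and the grip force at its end, in the units of the state.
- r.sense(): the state, without advancing time (a new reading comes with each control period).
- r.capture(name): name is "scene" or "top" or "wrist"; returns a dict with "pixels" (400x640x3 uint8, red, green, blue), "camera_matrix" (3x3 intrinsics, pixels), "R" (3x3) and "t" (3): a world point X has camera coordinates R X + t. Camera axes: x right, y down, z forward; pixel columns grow to the right and rows downward; lengths in m; the calibration is good to about 2 mm. A picture is of the moment at which its call begins. There is no depth.
- r.finish_job(): hands the job in; it is judged then, once.
The state is a dict: "time_s": time; "joints": joint angles; "joint_velocities": joint speeds; "effort": joint torques, N m; "tcp_pos": TCP position; "ee_rot": TCP orientation; "wrist_force": force on the tool from outside, world axes, zero at the start; "moment": the same for the moment, N m; "gripper_width": opening from 0.0 (shut) to 1.0 (fully open); "gripper_force": force on a finger pad.
Only numpy, scipy, OpenCV 4.12 (cv2) and the standard library are available. Lean on these libraries where they do the work, as an engineer would, in place of code of your own. Each camera call takes 0.05 s, during which the arm holds its last target. There are 200 camera calls.

## Working session

There is one attempt and no reset: what is moved stays moved. The work goes in short steps, Python scripts to look and compute and a tool call to move; the robot and the scene stay as the last step left them, time stands still between calls to the robot, and variables do not carry over. Pictures are saved under pics/ and viewed, at most 14 in all, crops included, and the job is handed in when it is done.

Besides the shell and the picture viewer there is one more tool, called after ">>>" as name(argument=value, ...) on one line, values as JSON. servo_tool: Moves the arm, as the interface text tells. Its arguments: {"type":"object","properties":{"commands":{"type":"array","items":{"type":"array","items":{"type":"array","items":{"type":"number"}}}}},"required":["commands"]}

```bash
ls; mkdir -p pics; python3 - <<'E'
from station import r
import cv2,numpy as np
s=r.sense();print(s)
for n in("top","scene"):
    c=r.capture(n);cv2.imwrite(f"pics/{n}0.png",c["pixels"][:,:,::-1]);np.savez(f"{n}0.npz",**c)
    print(n,c["camera_matrix"],c["R"],c["t"])
E
```

```text
pics
{'time_s': 0.0, 'joints': array([-5.20492412e+01,  2.20899621e+01,  3.79789580e-01, -2.72032488e-02,
       -6.84098878e+01, -1.48161197e+01]), 'joint_velocities': array([ 0.07683628,  0.03719228, -0.07551361, -0.05847071, -0.03462657,
       -0.04084601]), 'effort': array([ 6.80073354e-04, -3.90664601e+01,  1.87402815e+01,  4.21987429e+00,
        1.08703200e-02, -2.25884405e-04]), 'tcp_pos': array([ 0.24534203, -0.5742124 ,  0.23247268]), 'ee_rot': array([[-9.19652891e-01, -3.92731046e-01, -9.40521468e-04],
       [-3.92732157e-01,  9.19650886e-01,  1.92381202e-03],
       [ 1.09410695e-04,  2.13861231e-03, -9.99997707e-01]]), 'wrist_force': array([ 0.58795183, -0.81232659,  0.19896548]), 'moment': array([ 0.07540774, -0.03883989, -0.01270564]), 'gripper_force': 0.0, 'gripper_width': 1.0026331062825624}
top [[517.62697976   0.         319.49332759]
 [  0.         517.62697976 198.02989607]
 [  0.           0.           1.        ]] [[-0.02449356 -0.99956261 -0.01657246]
 [-0.99642208  0.02575124 -0.08049795]
 [ 0.0808895   0.01454148 -0.99661699]] [0.01901283 0.59054669 1.27030529]
scene [[376.2128932    0.         323.20232235]
 [  0.         376.2128932  191.88085003]
 [  0.           0.           1.        ]] [[ 0.3851771   0.92281704  0.00687903]
 [ 0.52274085 -0.21203312 -0.8257021 ]
 [-0.76051338  0.32163749 -0.56406446]] [-0.21692635 -0.24796075  1.44216644]
```

View pics/top0.png

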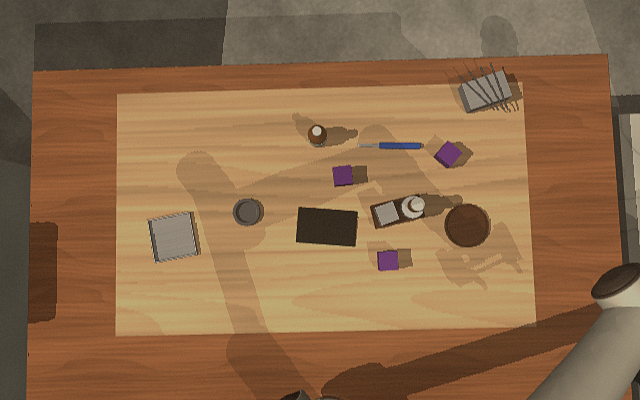

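View pics/scene0.png

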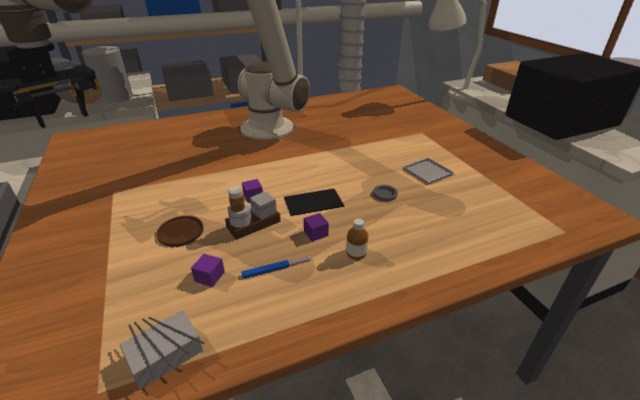

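The top view shows the tray (175,237), ring (248,211), pad (327,226), dish (467,225), and the stack with square tin (385,213) and jar (413,207). Three purple cubes at (345,175), (388,260) and (450,153) are look-alikes. The grey tin on the block at (385,213) is the one meant, because it is grey and stands on the block. I'll enlarge that area and measure.

```bash
cat > h.py <<'E'
import numpy as np,cv2
def ray(c,uv,z):
    K,R,t=c["camera_matrix"],c["R"],c["t"]
    o=-R.T@t; d=R.T@np.linalg.inv(K)@np.array([uv[0],uv[1],1.]); return o+d*(z-o[2])/d[2]
def proj(c,X):
    p=c["camera_matrix"]@(c["R"]@np.array(X)+c["t"]); return p[:2]/p[2]
def blobs(mask,roi,mn=40):
    x0,y0,x1,y1=roi; m=np.zeros_like(mask); m[y0:y1,x0:x1]=mask[y0:y1,x0:x1]
    cs,_=cv2.findContours(m,cv2.RETR_EXTERNAL,cv2.CHAIN_APPROX_NONE)
    return sorted([k for k in cs if cv2.contourArea(k)>mn],key=cv2.contourArea,reverse=True)
E
python3 - <<'E'
import numpy as np,cv2
from h import *
c=np.load("top0.npz");p=c["pixels"];hsv=cv2.cvtColor(p,cv2.COLOR_RGB2HSV)
H,S,V=cv2.split(hsv)
for n,u,v in[("tray",175,237),("ring",248,211),("pad",327,226),("dish",467,225),("blk",398,220),("sq",385,213),("cap",413,202),("bench",280,270)]: print(n,hsv[v,u])
def rep(n,mask,roi,z):
    for k in blobs(mask.astype(np.uint8)*255,roi)[:2]:
        pts=np.array([ray(c,q[0],z)[:2] for q in k],np.float32)*1000
        (cx,cy),(w,h),a=cv2.minAreaRect(pts); print(n,"rect",round(cx),round(cy),round(w),round(h),round(a,1),"circ",cv2.minEnclosingCircle(pts),"px",cv2.boundingRect(k))
rep("tray",S<60,(140,200,210,272),.010)
rep("ring",S<70,(225,190,270,232),.012)
rep("pad",V<60,(285,195,368,255),.005)
rep("dish",V<110,(440,198,495,255),.010)
rep("sq",S<60,(368,190,400,232),.070)
rep("cap",(S<60)&(V>150),(398,188,430,225),.122)
a=cv2.resize(p[170:270,360:500],None,fx=5.5,fy=5.5,interpolation=cv2.INTER_CUBIC);cv2.imwrite("pics/crop1.png",a[:,:,::-1])
E
```

```text
tray [ 20  46 144]
ring [15 59 95]
pad [15 96 53]
dish [ 11 150  80]
blk [ 12 166  60]
sq [ 15  47 151]
cap [ 21  50 169]
bench [ 17 115 188]
tray rect 504 379 110 111 9.9 circ ((503.11114501953125, 378.3109436035156), 75.19660949707031) px (148, 212, 50, 51)
ring rect 563 191 66 63 88.6 circ ((561.9609985351562, 191.1865997314453), 33.97711181640625) px (233, 199, 27, 26)
pad rect 521 -11 149 87 84.2 circ ((519.6988525390625, -10.423336029052734), 84.14405059814453) px (296, 207, 61, 39)
dish rect 523 -357 121 120 88.5 circ ((530.0239868164062, -351.38702392578125), 75.36993408203125) px (440, 198, 50, 49)
sq rect 547 -155 47 49 18.5 circ ((546.9537353515625, -156.4773406982422), 31.814638137817383) px (374, 201, 25, 25)
cap rect 554 -205 48 37 33.4 circ ((555.810546875, -209.5897216796875), 25.047407150268555) px (402, 197, 21, 21)
cap rect 564 -222 29 29 69.4 circ ((564.7609252929688, -223.33270263671875), 15.99050235748291) px (411, 197, 14, 14)
```

View pics/crop1.png

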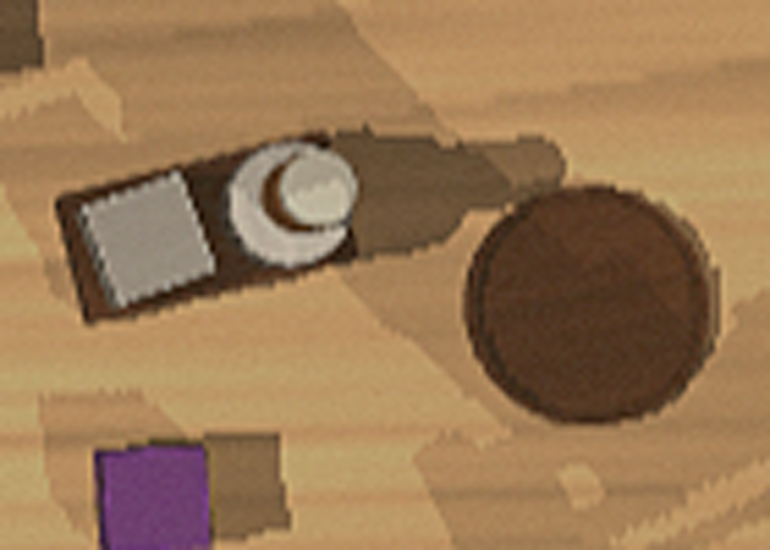

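The crop shows the grey square tin at about (386.5,213.6) px, the round tin with the jar beside it, and a separate purple cube at lower left. Next I'll work out poses from these and a cross-check in the scene view.

```bash
python3 - <<'E'
import numpy as np,cv2
from h import *
c=np.load("top0.npz");s=np.load("scene0.npz")
f=lambda x,y:(360+x/5.5-.4,170+y/5.5-.4)
print("cap",ray(c,f(317,188),.122)); print("round lid",ray(c,f(291,204),.070))
print("sq",ray(c,f(148,239),.070)); print("dish",ray(c,f(591,305),.010))
A,B,D=[ray(c,f(*q),.028)[:2] for q in((58,202),(325,134),(92,322))]
print("blk corners",A,B,D,"len",np.linalg.norm(A-B),np.linalg.norm(A-D),"y-axis deg",np.degrees(np.arctan2(*(A-B)[::-1])),"x",np.degrees(np.arctan2(*(A-D)[::-1])))
u=(A-B)/np.linalg.norm(A-B); w=(D-A)/np.linalg.norm(D-A); print("blk ctr",D-w*.030-u*.0625)
E0=np.array([ray(c,f(*q),.07)[:2] for q in((82,210),(182,172),(214,270),(118,306))]);print("sq",E0.mean(0),[np.degrees(np.arctan2(*(E0[i]-E0[j])[::-1])) for i,j in((0,1),(3,2),(0,3),(1,2))])
print("cap px in scene for check",proj(s,ray(c,f(317,188),.122)))
p=s["pixels"];k=p[180:250,150:290];cv2.imwrite("pics/crop2.png",cv2.resize(k,None,fx=5.5,fy=5.5,interpolation=cv2.INTER_CUBIC)[:,:,::-1])
E
```

```text
cap [ 0.56379518 -0.22182924  0.122     ]
round lid [ 0.56047761 -0.21927835  0.07      ]
sq [ 0.54677415 -0.1564706   0.07      ]
dish [ 0.51452291 -0.36355992  0.01      ]
blk corners [ 0.5665755  -0.12126824] [ 0.59427779 -0.24274161] [ 0.51207497 -0.13479737] len 0.12459212242822823 0.05615465706338937 y-axis deg 102.84673821469292 x 13.941217176716561
blk ctr [ 0.55508776 -0.1885051 ]
sq [ 0.54657799 -0.15689375] [np.float64(109.35374821234453), np.float64(109.0774525074758), np.float64(18.651595690378382), np.float64(15.998007476081002)]
cap px in scene for check [235.47072484 188.88981967]
```

```bash
cat >> h.py <<'E'
def delta(s,xyz,yaw):
    """tool-frame shift (mm) and turn (rad) from measured pose to TCP xyz, tool y axis at yaw deg, z down"""
    from scipy.spatial.transform import Rotation as Ro
    R=s["ee_rot"]; a=np.radians(yaw); y=np.array([np.cos(a),np.sin(a),0]); z=np.array([0,0,-1.]); T=np.c_[np.cross(y,z),y,z]
    print("t",round(s["time_s"],2),"tcp",s["tcp_pos"].round(4),"w",round(s["gripper_width"],3),"F",s["wrist_force"].round(2),"dmm",(R.T@(np.array(xyz)-s["tcp_pos"])*1000).round(1),"drot",Ro.from_matrix(R.T@T).as_rotvec().round(3))
E
python3 -c "
from h import *;from station import r
delta(r.sense(),(.562,-.221,.2),195)"
```

```text
t 0.1 tcp [ 0.2454 -0.5743  0.2326] w 1.003 F [0.94 0.45 0.05] dmm [-429.9  200.5   32.9] drot [ 2.000e-03  1.000e-03 -1.429e+00]
```

>>> servo_tool(commands=[[[0,-43,20,3,0,0,-0.143],[0,-86,40,6,0,0,-0.286],[0,-129,60,9,0,0,-0.429],[0,-172,80,12,0,0,-0.572],[0,-215,100,15,0,0,-0.715]]])

```text
time_s: 0.6
tcp_pos: [0.4047, -0.3966, 0.2181]
ee_rot: [[-0.432, -0.902, -0.001], [-0.902, 0.432, 0.0], [-0.0, 0.001, -1.0]]
wrist_force: [0.4, -0.3, 0.2]
gripper_width: 0.999
gripper_force: 0.0
```

```bash
python3 -c "
from h import *;from station import r
delta(r.sense(),(.562,-.221,.2),195)"
```

```text
t 0.6 tcp [ 0.4047 -0.3966  0.2181] w 0.999 F [ 0.41 -0.33  0.19] dmm [-226.3  -66.1   18.1] drot [ 0.001  0.    -0.708]
```

>>> servo_tool(commands=[[[0,-45,-13,4,0,0,-0.142],[0,-90,-26,7,0,0,-0.284],[0,-136,-40,11,0,0,-0.425],[0,-181,-53,15,0,0,-0.567],[0,-226,-66,18,0,0,-0.708]]])

```text
time_s: 1.1
tcp_pos: [0.5628, -0.222, 0.1999]
ee_rot: [[0.259, -0.966, -0.001], [-0.966, -0.259, 0.0], [-0.001, 0.001, -1.0]]
wrist_force: [0.3, -0.6, 0.1]
gripper_width: 1.001
gripper_force: 0.0
```

```bash
python3 - <<'E'
from h import *;from station import r
s=r.sense();delta(s,(.562,-.221,.095),195)
c=r.capture("wrist");cv2.imwrite("pics/w1.png",c["pixels"][:,:,::-1]);np.savez("w1.npz",**c)
for P in((.562,-.221,.122),(.560,-.2195,.07),(.547,-.1565,.07),(.5535,-.188,.028)):print(proj(c,P).round())
E
```

```text
t 1.1 tcp [ 0.5628 -0.222   0.1999] w 1.001 F [ 0.3 -0.6  0.1] dmm [ -1.1   0.4 104.9] drot [0.001 0.001 0.   ]
[320. 214.]
[322. 195.]
[318. 262.]
[320. 213.]
```

View pics/w1.png

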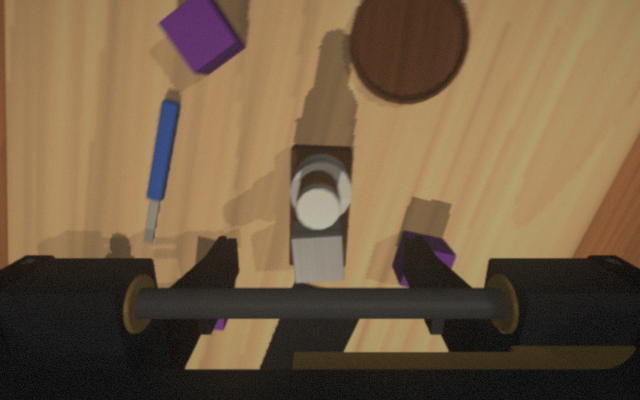

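The wrist view shows the cap at (319,208), the round lid at (321,190) and the square tin at (318,258). That is within about 4 mm of my predictions, so I'll descend on the jar.

>>> servo_tool(commands=[[[0,0,0,25,0,0,0],[0,0,0,50,0,0,0],[0,0,0,75,0,0,0],[0,0,0,95,0,0,0],[0,0,0,105,0,0,0]]])

```text
time_s: 1.65
tcp_pos: [0.5606, -0.2235, 0.093]
ee_rot: [[0.253, -0.968, -0.004], [-0.968, -0.253, 0.001], [-0.002, 0.004, -1.0]]
wrist_force: [-0.2, -0.4, 0.5]
gripper_width: 1.004
gripper_force: 0.0
```

>>> servo_tool(commands=[[[0.7,0,0,0,0,0,0],[0.7,0,0,0,0,0,0],[0.7,0,0,0,0,0,0],[0.7,0,0,0,0,0,0],[0.7,0,0,0,0,0,0]]])

```text
time_s: 2.15
tcp_pos: [0.5624, -0.2239, 0.0964]
ee_rot: [[0.253, -0.967, 0.002], [-0.967, -0.253, -0.0], [0.001, -0.001, -1.0]]
wrist_force: [0.5, 0.1, 0.2]
gripper_width: 0.628
gripper_force: 0.0
```

>>> servo_tool(commands=[[[0.75,0,0,0,0,0,0],[0.75,0,0,0,0,0,0],[0.75,0,0,0,0,0,0],[0.75,0,0,0,0,0,0],[0.75,0,0,0,0,0,0]]])

```text
time_s: 2.65
tcp_pos: [0.5623, -0.2238, 0.0957]
ee_rot: [[0.253, -0.967, 0.0], [-0.967, -0.253, -0.0], [0.0, -0.0, -1.0]]
wrist_force: [0.8, -0.1, 0.4]
gripper_width: 0.384
gripper_force: 30.0
```

>>> servo_tool(commands=[[[0.75,0,0,-8,0,0,0],[0.75,0,0,-20,0,0,0],[0.75,0,0,-35,0,0,0],[0.75,0,0,-50,0,0,0],[0.75,0,0,-55,0,0,0]]])

```text
time_s: 3.15
tcp_pos: [0.5632, -0.2241, 0.1533]
ee_rot: [[0.254, -0.967, 0.004], [-0.967, -0.254, -0.001], [0.002, -0.004, -1.0]]
wrist_force: [0.8, -0.2, -1.0]
gripper_width: 0.383
gripper_force: 30.0
```

```bash
python3 -c "
from h import *;from station import r
delta(r.sense(),(.562,.191,.12),195)"
```

```text
t 3.15 tcp [ 0.5632 -0.2241  0.1533] w 0.383 F [ 0.75 -0.19 -1.03] dmm [-401.9 -104.    32.8] drot [-0.004 -0.002 -0.005]
```

>>> servo_tool(commands=[[[0.75,-30,-8,0,0,0,0],[0.75,-72,-19,0,0,0,0],[0.75,-115,-30,0,0,0,0],[0.75,-158,-41,0,0,0,0],[0.75,-200,-52,0,0,0,0]]])

```text
time_s: 3.65
tcp_pos: [0.5614, -0.0155, 0.1508]
ee_rot: [[0.253, -0.967, 0.0], [-0.967, -0.253, 0.0], [-0.0, -0.0, -1.0]]
wrist_force: [1.2, 0.8, -0.9]
gripper_width: 0.384
gripper_force: 30.0
```

>>> servo_tool(commands=[[[0.75,-45,-12,5,0,0,0],[0.75,-90,-24,12,0,0,0],[0.75,-135,-35,20,0,0,0],[0.75,-175,-45,28,0,0,0],[0.75,-202,-52,33,0,0,0]]])

```text
time_s: 4.15
tcp_pos: [0.5603, 0.1941, 0.1171]
ee_rot: [[0.255, -0.967, -0.0], [-0.967, -0.255, -0.0], [-0.0, 0.0, -1.0]]
wrist_force: [1.5, -0.8, -0.3]
gripper_width: 0.387
gripper_force: 30.0
```

```bash
python3 - <<'E'
from h import *;from station import r
s=r.sense();delta(s,(.562,.191,.032),195)
c=r.capture("wrist");cv2.imwrite("pics/w2.png",c["pixels"][:,:,::-1]);np.savez("w2.npz",**c)
print(proj(c,(.562,.191,.012)),proj(c,(.562,.191,.075)))
E
```

```text
t 4.15 tcp [0.5603 0.1941 0.1171] w 0.387 F [ 1.46 -0.79 -0.26] dmm [ 3.4 -0.9 85.1] drot [ 0.     0.    -0.004]
[318.72022784 196.44083817] [318.24631044 227.85325429]
```

View pics/w2.png

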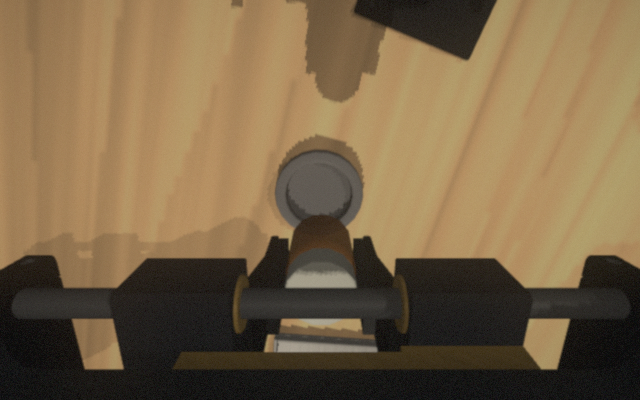

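>>> servo_tool(commands=[[[0.75,2,0,15,0,0,0],[0.75,4,0,35,0,0,0],[0.75,6,-1,52,0,0,0],[0.75,6,-1,65,0,0,0],[0.75,6,-1,67,0,0,0]]])

```text
time_s: 4.7
tcp_pos: [0.5624, 0.1851, 0.0489]
ee_rot: [[0.253, -0.968, -0.003], [-0.968, -0.253, -0.002], [0.001, 0.004, -1.0]]
wrist_force: [0.0, -0.3, -0.7]
gripper_width: 0.381
gripper_force: 30.0
```

```bash
python3 - <<'E'
from h import *;from station import r
s=r.sense();delta(s,(.562,.188,.032),195)
a=r.capture("wrist")["pixels"][100:300,200:440];b=r.capture("scene")["pixels"][150:230,340:436]
a=cv2.resize(a,(480,400));b=cv2.resize(b,(480,400),interpolation=cv2.INTER_CUBIC);cv2.imwrite("pics/w3.png",np.vstack([a[:290],b[:310]])[:,:,::-1])
E
```

```text
t 4.7 tcp [0.5624 0.1851 0.0489] w 0.381 F [ 0.01 -0.31 -0.67] dmm [-2.9 -0.4 16.9] drot [ 0.004 -0.001 -0.006]
```

View pics/w3.png

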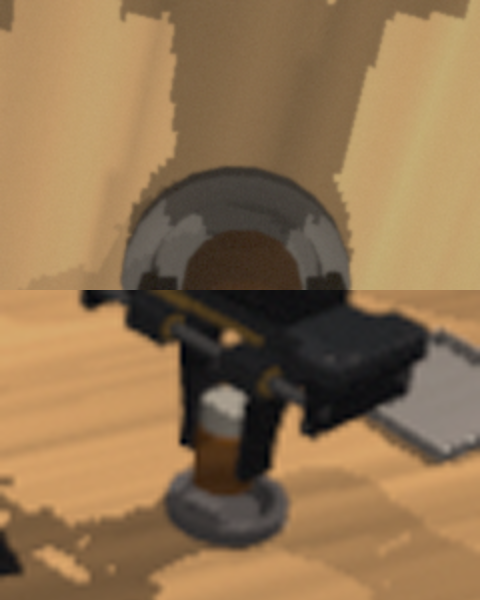

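>>> servo_tool(commands=[[[0.75,0,0,6,0,0,0],[0.75,0,0,11,0,0,0],[0.75,0,0,15,0,0,0],[0.75,0,0,18,0,0,0],[0.75,0,0,18,0,0,0]]])

```text
time_s: 5.3
tcp_pos: [0.5631, 0.1858, 0.0321]
ee_rot: [[0.253, -0.967, -0.001], [-0.967, -0.253, -0.0], [0.0, 0.001, -1.0]]
wrist_force: [0.0, 0.6, -0.8]
gripper_width: 0.385
gripper_force: 30.0
```

>>> servo_tool(commands=[[[0.75,0,0,1,0,0,0],[0.75,0,0,1.5,0,0,0],[0.75,0,0,2,0,0,0],[0.75,0,0,2.5,0,0,0],[0.75,0,0,2.5,0,0,0]]])

```text
time_s: 5.8
tcp_pos: [0.5634, 0.1859, 0.03]
ee_rot: [[0.253, -0.967, -0.0], [-0.967, -0.253, 0.0], [-0.0, 0.0, -1.0]]
wrist_force: [1.1, 0.5, -0.3]
gripper_width: 0.383
gripper_force: 30.0
```

>>> servo_tool(commands=[[[0,0,0,0,0,0,0],[0,0,0,0,0,0,0],[0,0,0,0,0,0,0],[0,0,0,0,0,0,0],[0,0,0,0,0,0,0]]])

```text
time_s: 6.3
tcp_pos: [0.5634, 0.1859, 0.0301]
ee_rot: [[0.253, -0.967, 0.0], [-0.967, -0.253, 0.0], [-0.0, -0.0, -1.0]]
wrist_force: [-0.5, -0.1, -0.1]
gripper_width: 0.752
gripper_force: 0.0
```

>>> servo_tool(commands=[[[0,0,0,-10,0,0,0],[0,0,0,-35,0,0,0],[0,0,0,-70,0,0,0],[0,0,0,-105,0,0,0],[0,0,0,-120,0,0,0]]])

```text
time_s: 6.8
tcp_pos: [0.5652, 0.1867, 0.1549]
ee_rot: [[0.254, -0.967, 0.007], [-0.967, -0.254, 0.003], [-0.001, -0.007, -1.0]]
wrist_force: [-0.1, 0.5, -0.1]
gripper_width: 0.999
gripper_force: 0.0
```

```bash
python3 - <<'E'
from h import *;from station import r
s=r.sense();delta(s,(.560,-.2215,.15),195)
E
```

```text
t 6.8 tcp [0.5652 0.1867 0.1549] w 0.999 F [-0.13  0.45 -0.09] dmm [393.5 108.7   3.6] drot [-0.007  0.001 -0.005]
```

>>> servo_tool(commands=[[[0,40,11,0,0,0,0],[0,85,23,0,0,0,0],[0,130,36,0,0,0,0],[0,175,48,0,0,0,0],[0,220,61,0,0,0,0]]])

```text
time_s: 7.3
tcp_pos: [0.56, -0.0441, 0.1512]
ee_rot: [[0.254, -0.967, 0.001], [-0.967, -0.254, 0.0], [0.0, -0.001, -1.0]]
wrist_force: [0.7, -0.5, 0.5]
gripper_width: 0.998
gripper_force: 0.0
```

>>> servo_tool(commands=[[[0,45,12,0,0,0,0],[0,90,25,0,0,0,0],[0,135,37,0,0,0,0],[0,165,46,0,0,0,0],[0,174,48,0,0,0,0]]])

```text
time_s: 7.8
tcp_pos: [0.5572, -0.2259, 0.1507]
ee_rot: [[0.25, -0.968, 0.001], [-0.968, -0.25, -0.0], [0.001, -0.0, -1.0]]
wrist_force: [0.2, 0.9, -0.6]
gripper_width: 0.999
gripper_force: 0.0
```

```bash
python3 - <<'E'
from h import *;from station import r
s=r.sense();delta(s,(.560,-.2215,.052),195)
c=r.capture("wrist");d=r.capture("top")
for P in((.560,-.2195,.07),(.547,-.1565,.07)):print(proj(c,P).round())
np.savez("top1.npz",**d)
print("jar cap top px pred",proj(d,(.5634,.1859,.056)))
a=cv2.resize(c["pixels"][120:300,200:440],(480,360));b=cv2.resize(d["pixels"][180:240,210:290],(320,240),interpolation=cv2.INTER_CUBIC)
o=np.zeros((600,480,3),np.uint8);o[:360]=a;o[360:,:320]=b;cv2.imwrite("pics/w4.png",o[:,:,::-1])
E
```

```text
t 7.8 tcp [ 0.5572 -0.2259  0.1507] w 0.999 F [ 0.24  0.95 -0.59] dmm [-3.6 -3.8 98.7] drot [-0.    -0.001 -0.01 ]
[314. 219.]
[310. 296.]
jar cap top px pred [245.08025065 210.09847144]
```

View pics/w4.png

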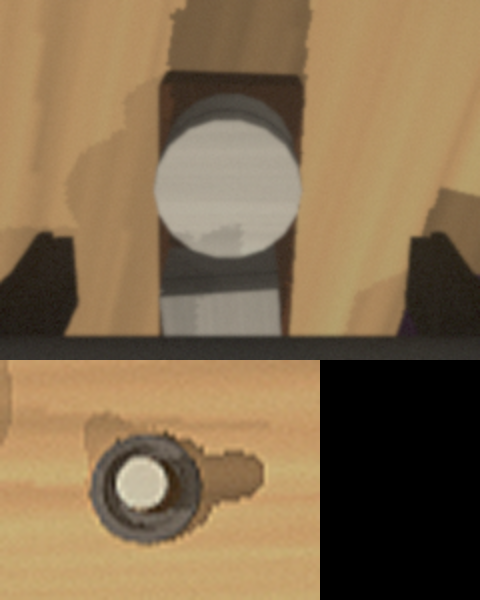

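The jar sits in the ring: its cap is at (245,211), as predicted. The round lid is at (314,214) in the wrist view. Now I'll grip the round tin.

>>> servo_tool(commands=[[[0,-3,-3,25,0,0,0],[0,-3,-3,50,0,0,0],[0,-3,-3,75,0,0,0],[0,-3,-3,92,0,0,0],[0,-3,-3,99,0,0,0]]])

```text
time_s: 8.4
tcp_pos: [0.559, -0.2174, 0.0495]
ee_rot: [[0.255, -0.967, -0.003], [-0.967, -0.255, 0.001], [-0.002, 0.003, -1.0]]
wrist_force: [1.2, 1.0, 0.2]
gripper_width: 0.998
gripper_force: 0.0
```

>>> servo_tool(commands=[[[0.6,0,0,0,0,0,0],[0.6,0,0,0,0,0,0],[0.6,0,0,0,0,0,0],[0.6,0,0,0,0,0,0],[0.6,0,0,0,0,0,0]]])

```text
time_s: 8.9
tcp_pos: [0.5602, -0.2193, 0.0518]
ee_rot: [[0.253, -0.967, 0.001], [-0.967, -0.253, -0.0], [0.0, -0.001, -1.0]]
wrist_force: [0.9, 0.7, -0.5]
gripper_width: 0.634
gripper_force: 0.0
```

>>> servo_tool(commands=[[[0.6,0,0,0,0,0,0],[0.6,0,0,0,0,0,0],[0.6,0,0,0,0,0,0],[0.6,0,0,0,0,0,0],[0.6,0,0,0,0,0,0]]])

```text
time_s: 9.4
tcp_pos: [0.5602, -0.2193, 0.0517]
ee_rot: [[0.253, -0.967, 0.001], [-0.967, -0.253, -0.0], [0.001, -0.001, -1.0]]
wrist_force: [-1.5, 0.1, 6.0]
gripper_width: 0.603
gripper_force: 29.9
```

>>> servo_tool(commands=[[[0.6,0,0,-5,0,0,0],[0.6,0,0,-20,0,0,0],[0.6,0,0,-40,0,0,0],[0.6,0,0,-55,0,0,0],[0.6,0,0,-60,0,0,0]]])

```text
time_s: 9.9
tcp_pos: [0.5604, -0.2194, 0.1123]
ee_rot: [[0.253, -0.967, 0.002], [-0.967, -0.253, -0.0], [0.001, -0.002, -1.0]]
wrist_force: [0.2, -0.1, -0.7]
gripper_width: 0.6
gripper_force: 29.9
```

>>> servo_tool(commands=[[[0.6,0,0,0,0,0,0],[0.6,0,0,0,0,0,0],[0.6,0,0,0,0,0,0],[0.6,0,0,0,0,0,0],[0.6,0,0,0,0,0,0]]])

```text
time_s: 10.4
tcp_pos: [0.5596, -0.2192, 0.1104]
ee_rot: [[0.253, -0.967, -0.001], [-0.967, -0.253, 0.0], [-0.0, 0.001, -1.0]]
wrist_force: [-0.4, -0.3, -0.9]
gripper_width: 0.601
gripper_force: 29.9
```

```bash
python3 - <<'E'
from h import *;from station import r
s=r.sense();delta(s,(.5145,-.3605,.112),195)
delta(s,(.504,.379,.112),190)
E
```

```text
t 10.4 tcp [ 0.5596 -0.2192  0.1104] w 0.601 F [-0.36 -0.32 -0.91] dmm [125.3  79.4  -1.5] drot [ 0.001  0.    -0.006]
t 10.4 tcp [ 0.5596 -0.2192  0.1104] w 0.601 F [-0.36 -0.32 -0.91] dmm [-592.8  -97.7   -1.4] drot [0.001 0.    0.081]
```

The lift reads −0.9 N, about 85 g. The round tin is the light one, so it goes in the dish.

>>> servo_tool(commands=[[[0.6,20,13,0,0,0,0],[0.6,50,32,0,0,0,0],[0.6,85,54,0,0,0,0],[0.6,115,73,0,0,0,0],[0.6,125,79,0,0,0,0]]])

```text
time_s: 10.9
tcp_pos: [0.5137, -0.3628, 0.1107]
ee_rot: [[0.25, -0.968, -0.001], [-0.968, -0.25, -0.0], [-0.0, 0.001, -1.0]]
wrist_force: [-0.3, 0.7, -0.4]
gripper_width: 0.601
gripper_force: 29.9
```

>>> servo_tool(commands=[[[0.6,0,0,15,0,0,0],[0.6,0,0,35,0,0,0],[0.6,0,0,55,0,0,0],[0.6,0,0,70,0,0,0],[0.6,0,0,75,0,0,0]]])

```text
time_s: 11.4
tcp_pos: [0.514, -0.3592, 0.0339]
ee_rot: [[0.253, -0.967, -0.004], [-0.967, -0.253, 0.002], [-0.003, 0.003, -1.0]]
wrist_force: [-0.7, 0.5, -1.0]
gripper_width: 0.601
gripper_force: 29.9
```

>>> servo_tool(commands=[[[0.6,0,0,0,0,0,0],[0.6,0,0,2,0,0,0],[0.6,0,0,4,0,0,0],[0.6,0,0,6,0,0,0],[0.6,0,0,6,0,0,0]]])

```text
time_s: 11.9
tcp_pos: [0.5151, -0.3601, 0.0302]
ee_rot: [[0.253, -0.967, 0.0], [-0.967, -0.253, 0.0], [0.0, -0.0, -1.0]]
wrist_force: [0.2, -0.2, -1.1]
gripper_width: 0.605
gripper_force: 29.9
```

>>> servo_tool(commands=[[[0.6,0,0,0.5,0,0,0],[0.6,0,0,1,0,0,0],[0.6,0,0,1.5,0,0,0],[0.6,0,0,2,0,0,0],[0.6,0,0,2,0,0,0]]])

```text
time_s: 12.4
tcp_pos: [0.515, -0.3601, 0.0279]
ee_rot: [[0.253, -0.967, -0.0], [-0.967, -0.253, 0.0], [-0.0, 0.0, -1.0]]
wrist_force: [0.4, -0.6, -1.1]
gripper_width: 0.601
gripper_force: 29.9
```

>>> servo_tool(commands=[[[0,0,0,0,0,0,0],[0,0,0,0,0,0,0],[0,0,0,0,0,0,0],[0,0,0,0,0,0,0],[0,0,0,0,0,0,0]]])

```text
time_s: 12.9
tcp_pos: [0.5151, -0.3602, 0.0281]
ee_rot: [[0.253, -0.967, 0.0], [-0.967, -0.253, -0.0], [0.0, -0.0, -1.0]]
wrist_force: [-0.1, 0.7, 1.8]
gripper_width: 0.952
gripper_force: 0.0
```

>>> servo_tool(commands=[[[0,0,0,-10,0,0,0],[0,0,0,-35,0,0,0],[0,0,0,-70,0,0,0],[0,0,0,-105,0,0,0],[0,0,0,-120,0,0,0]]])

```text
time_s: 13.4
tcp_pos: [0.5168, -0.3612, 0.1532]
ee_rot: [[0.254, -0.967, 0.007], [-0.967, -0.254, -0.004], [0.005, -0.005, -1.0]]
wrist_force: [0.4, -1.0, -0.8]
gripper_width: 0.994
gripper_force: 0.0
```

```bash
python3 - <<'E'
from h import *;from station import r
s=r.sense();delta(s,(.547,-.157,.15),198)
E
```

```text
t 13.4 tcp [ 0.5168 -0.3612  0.1532] w 0.994 F [ 0.44 -0.97 -0.76] dmm [-189.8  -81.     2.6] drot [-0.005 -0.005 -0.057]
```

>>> servo_tool(commands=[[[0,-40,-17,0,0,0,-0.011],[0,-85,-36,0,0,0,-0.022],[0,-130,-55,0,0,0,-0.034],[0,-170,-73,0,0,0,-0.045],[0,-190,-81,0,0,0,-0.055]]])

```text
time_s: 13.9
tcp_pos: [0.5459, -0.1529, 0.1493]
ee_rot: [[0.309, -0.951, 0.002], [-0.951, -0.309, 0.0], [0.0, -0.002, -1.0]]
wrist_force: [0.3, 0.5, -0.1]
gripper_width: 0.998
gripper_force: 0.0
```

```bash
python3 - <<'E'
from h import *;from station import r
s=r.sense();delta(s,(.547,-.158,.052),198)
c=r.capture("wrist");d=r.capture("top");np.savez("top2.npz",**d)
for P in((.547,-.158,.07),):print(proj(c,P).round())
a=cv2.resize(c["pixels"][120:300,200:440],(480,360));b=cv2.resize(d["pixels"][190:250,430:510],(320,240),interpolation=cv2.INTER_CUBIC)
o=np.zeros((600,480,3),np.uint8);o[:360]=a;o[360:,:320]=b;cv2.imwrite("pics/w5.png",o[:,:,::-1])
E
```

```text
t 13.9 tcp [ 0.5459 -0.1529  0.1493] w 0.998 F [ 0.25  0.49 -0.05] dmm [ 5.1  0.7 97.3] drot [-0.002 -0.     0.   ]
[321. 205.]
```

View pics/w5.png

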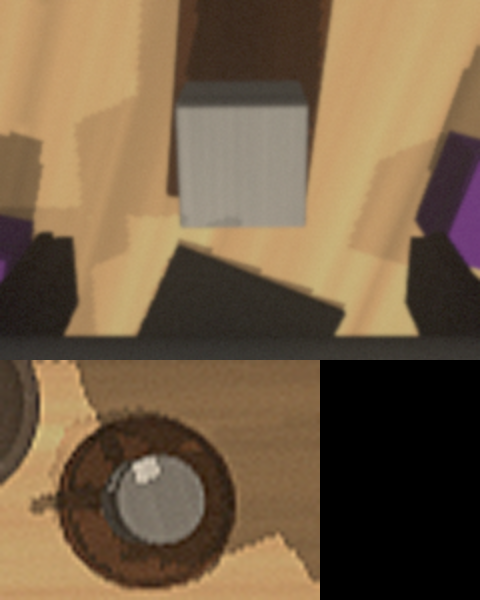

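The round tin stands inside the dish. The square tin at (321,203) is lined up with the jaws, so I'll grip it.

>>> servo_tool(commands=[[[0,4,0,25,0,0,0],[0,4,0,50,0,0,0],[0,4,0,75,0,0,0],[0,4,0,92,0,0,0],[0,4,0,97,0,0,0]]])

```text
time_s: 14.5
tcp_pos: [0.5451, -0.1605, 0.0494]
ee_rot: [[0.304, -0.953, -0.004], [-0.953, -0.304, 0.0], [-0.001, 0.003, -1.0]]
wrist_force: [-0.2, -0.8, -0.4]
gripper_width: 1.0
gripper_force: 0.0
```

>>> servo_tool(commands=[[[0.7,0,0,0,0,0,0],[0.7,0,0,0,0,0,0],[0.7,0,0,0,0,0,0],[0.7,0,0,0,0,0,0],[0.7,0,0,0,0,0,0]]])

```text
time_s: 15.0
tcp_pos: [0.5469, -0.1596, 0.0517]
ee_rot: [[0.306, -0.952, 0.001], [-0.952, -0.306, -0.0], [0.0, -0.001, -1.0]]
wrist_force: [0.2, 0.4, -0.5]
gripper_width: 0.629
gripper_force: 0.0
```

>>> servo_tool(commands=[[[0.7,0,0,0,0,0,0],[0.7,0,0,0,0,0,0],[0.7,0,0,0,0,0,0],[0.7,0,0,0,0,0,0],[0.7,0,0,0,0,0,0]]])

```text
time_s: 15.5
tcp_pos: [0.5471, -0.1596, 0.0514]
ee_rot: [[0.306, -0.952, 0.001], [-0.952, -0.306, -0.0], [0.0, -0.001, -1.0]]
wrist_force: [0.8, 0.1, 3.6]
gripper_width: 0.526
gripper_force: 30.0
```

>>> servo_tool(commands=[[[0.7,0,0,-5,0,0,0],[0.7,0,0,-20,0,0,0],[0.7,0,0,-40,0,0,0],[0.7,0,0,-55,0,0,0],[0.7,0,0,-60,0,0,0]]])

```text
time_s: 16.0
tcp_pos: [0.5463, -0.1597, 0.1117]
ee_rot: [[0.306, -0.952, 0.0], [-0.952, -0.306, 0.0], [-0.0, -0.0, -1.0]]
wrist_force: [-0.4, 0.4, -3.6]
gripper_width: 0.527
gripper_force: 30.0
```

```bash
python3 - <<'E'
from h import *;from station import r
s=r.sense()
delta(s,(.504,.379,.112),190)
E
```

```text
t 16.0 tcp [ 0.5463 -0.1597  0.1117] w 0.527 F [-0.44  0.41 -3.64] dmm [-5.258e+02 -1.244e+02 -1.000e-01] drot [-0.     0.     0.136]
```

The lift reads −3.6 N, about 370 g. The square tin is the full one, so it goes in the steel tray.

>>> servo_tool(commands=[[[0.7,-20,-5,0,0,0,0],[0.7,-55,-13,0,0,0,0],[0.7,-95,-22,0,0,0,0],[0.7,-135,-32,0,0,0,0],[0.7,-175,-41,0,0,0,0]]])

```text
time_s: 16.5
tcp_pos: [0.5305, 0.0206, 0.1098]
ee_rot: [[0.305, -0.952, -0.003], [-0.952, -0.305, -0.0], [-0.0, 0.003, -1.0]]
wrist_force: [0.4, 0.0, -4.2]
gripper_width: 0.522
gripper_force: 30.0
```

>>> servo_tool(commands=[[[0.7,-40,-9,0,0,0,0],[0.7,-80,-19,0,0,0,0],[0.7,-120,-28,0,0,0,0],[0.7,-160,-38,0,0,0,0],[0.7,-200,-47,0,0,0,0]]])

```text
time_s: 17.0
tcp_pos: [0.5141, 0.2253, 0.1097]
ee_rot: [[0.306, -0.952, -0.003], [-0.952, -0.306, -0.002], [0.001, 0.003, -1.0]]
wrist_force: [0.5, -0.4, -3.1]
gripper_width: 0.528
gripper_force: 30.0
```

>>> servo_tool(commands=[[[0.7,-40,-9,0,0,0,0.027],[0.7,-80,-19,0,0,0,0.054],[0.7,-115,-28,0,0,0,0.082],[0.7,-140,-34,0,0,0,0.11],[0.7,-150,-36,0,0,0,0.136]]])

```text
time_s: 17.5
tcp_pos: [0.5027, 0.3801, 0.1091]
ee_rot: [[0.175, -0.985, -0.002], [-0.985, -0.175, -0.002], [0.001, 0.002, -1.0]]
wrist_force: [0.9, 0.3, -3.1]
gripper_width: 0.524
gripper_force: 30.0
```

```bash
python3 - <<'E'
from h import *;from station import r
s=r.sense();delta(s,(.504,.379,.032),190)
c=r.capture("wrist");print(proj(c,(.504,.379,.01)).round())
cv2.imwrite("pics/w6.png",c["pixels"][80:300,140:500,::-1])
E
```

```text
t 17.5 tcp [0.5027 0.3801 0.1091] w 0.524 F [ 0.86  0.3  -3.15] dmm [ 1.2 -1.3 77.1] drot [ 0.002 -0.001  0.001]
[318. 202.]
```

View pics/w6.png

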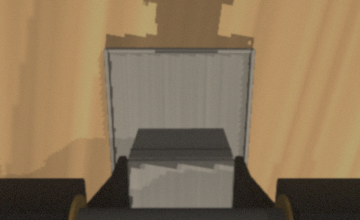

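The tray is centred under the held tin, with the jaws square to its walls. Lowering.

>>> servo_tool(commands=[[[0.7,1,0,15,0,0,0],[0.7,2,0,35,0,0,0],[0.7,2,0,55,0,0,0],[0.7,2,0,70,0,0,0],[0.7,2,0,76,0,0,0]]])

```text
time_s: 18.05
tcp_pos: [0.5027, 0.3737, 0.032]
ee_rot: [[0.173, -0.985, -0.005], [-0.985, -0.173, -0.005], [0.004, 0.005, -1.0]]
wrist_force: [-0.7, -0.5, -3.4]
gripper_width: 0.527
gripper_force: 30.0
```

>>> servo_tool(commands=[[[0.7,0,0,0,0,0,0],[0.7,0,0,1,0,0,0],[0.7,0,0,2,0,0,0],[0.7,0,0,3,0,0,0],[0.7,0,0,3,0,0,0]]])

```text
time_s: 18.55
tcp_pos: [0.5044, 0.3763, 0.0325]
ee_rot: [[0.174, -0.985, 0.0], [-0.985, -0.174, 0.001], [-0.0, -0.0, -1.0]]
wrist_force: [0.1, -0.4, -3.2]
gripper_width: 0.528
gripper_force: 30.0
```

Another 6 mm to go.

>>> servo_tool(commands=[[[0.7,0,0,1.5,0,0,0],[0.7,0,0,3,0,0,0],[0.7,0,0,4.5,0,0,0],[0.7,0,0,5.5,0,0,0],[0.7,0,0,5.5,0,0,0]]])

```text
time_s: 19.05
tcp_pos: [0.5043, 0.3762, 0.0265]
ee_rot: [[0.174, -0.985, 0.0], [-0.985, -0.174, -0.0], [0.0, -0.0, -1.0]]
wrist_force: [1.3, -0.5, -2.8]
gripper_width: 0.526
gripper_force: 30.0
```

>>> servo_tool(commands=[[[0.7,0,0,0.3,0,0,0],[0.7,0,0,0.6,0,0,0],[0.7,0,0,1,0,0,0],[0.7,0,0,1,0,0,0],[0.7,0,0,1,0,0,0]]])

```text
time_s: 19.55
tcp_pos: [0.5043, 0.3762, 0.0265]
ee_rot: [[0.174, -0.985, 0.0], [-0.985, -0.174, 0.0], [-0.0, -0.0, -1.0]]
wrist_force: [-3.6, -1.9, 5.1]
gripper_width: 0.53
gripper_force: 30.0
```

Contact. Releasing, then returning to the block.

>>> servo_tool(commands=[[[0,0,0,0,0,0,0],[0,0,0,0,0,0,0],[0,0,0,0,0,0,0],[0,0,0,0,0,0,0],[0,0,0,0,0,0,0]]])

```text
time_s: 20.05
tcp_pos: [0.5044, 0.3762, 0.0254]
ee_rot: [[0.174, -0.985, 0.0], [-0.985, -0.174, 0.0], [-0.0, -0.0, -1.0]]
wrist_force: [0.5, 0.3, -0.1]
gripper_width: 0.897
gripper_force: 0.0
```

>>> servo_tool(commands=[[[0,0,0,-10,0,0,0],[0,0,0,-35,0,0,0],[0,0,0,-70,0,0,0],[0,0,0,-105,0,0,0],[0,0,0,-120,0,0,0]]])

```text
time_s: 20.55
tcp_pos: [0.5058, 0.3775, 0.1506]
ee_rot: [[0.175, -0.985, 0.006], [-0.985, -0.175, 0.005], [-0.004, -0.006, -1.0]]
wrist_force: [0.2, 0.6, 0.7]
gripper_width: 1.001
gripper_force: 0.0
```

```bash
python3 - <<'E'
from h import *;from station import r
s=r.sense();delta(s,(.554,-.190,.15),193.5)
E
```

```text
t 20.55 tcp [0.5058 0.3775 0.1506] w 1.001 F [0.18 0.6  0.67] dmm [567.2  51.8  -2. ] drot [-0.006  0.004 -0.06 ]
```

>>> servo_tool(commands=[[[0,35,3,0,0,0,0],[0,75,7,0,0,0,0],[0,115,10,0,0,0,0],[0,155,14,0,0,0,0],[0,197,18,0,0,0,0]]])

```text
time_s: 21.05
tcp_pos: [0.521, 0.1777, 0.1466]
ee_rot: [[0.175, -0.985, 0.001], [-0.985, -0.175, 0.001], [-0.0, -0.001, -1.0]]
wrist_force: [0.8, -0.1, -0.2]
gripper_width: 1.002
gripper_force: 0.0
```

>>> servo_tool(commands=[[[0,45,4,0,0,0,0],[0,90,8,0,0,0,0],[0,135,12,0,0,0,0],[0,180,16,0,0,0,0],[0,220,20,0,0,0,0]]])

```text
time_s: 21.55
tcp_pos: [0.5396, -0.0431, 0.1466]
ee_rot: [[0.174, -0.985, 0.001], [-0.985, -0.174, 0.0], [0.0, -0.001, -1.0]]
wrist_force: [0.3, 0.5, -0.9]
gripper_width: 0.999
gripper_force: 0.0
```

>>> servo_tool(commands=[[[0,40,4,0,0,0,-0.012],[0,80,8,0,0,0,-0.024],[0,115,11,0,0,0,-0.036],[0,140,13,0,0,0,-0.048],[0,150,14,0,0,0,-0.06]]])

```text
time_s: 22.05
tcp_pos: [0.5519, -0.1935, 0.1462]
ee_rot: [[0.231, -0.973, 0.001], [-0.973, -0.231, -0.0], [0.001, -0.001, -1.0]]
wrist_force: [-0.3, 0.5, 0.7]
gripper_width: 0.998
gripper_force: 0.0
```

```bash
python3 - <<'E'
from h import *;from station import r
s=r.sense();delta(s,(.554,-.190,.015),193.5)
d=r.capture("top");c=r.capture("wrist");print(proj(c,(.554,-.19,.028)).round(),c["camera_matrix"][0,0])
for n in("scene",):np.savez("scene3.npz",**r.capture(n))
np.savez("top3.npz",**d);np.savez("w7.npz",**c)
cv2.imwrite("pics/w7.png",np.vstack([c["pixels"][50:300],d["pixels"][120:280]])[:,:,::-1])
E
```

```text
t 22.05 tcp [ 0.5519 -0.1935  0.1462] w 0.998 F [-0.25  0.47  0.67] dmm [ -3.   -2.7 131.2] drot [-0.001 -0.001 -0.003]
[317. 199.] 342.40343571489313
```

View pics/w7.png

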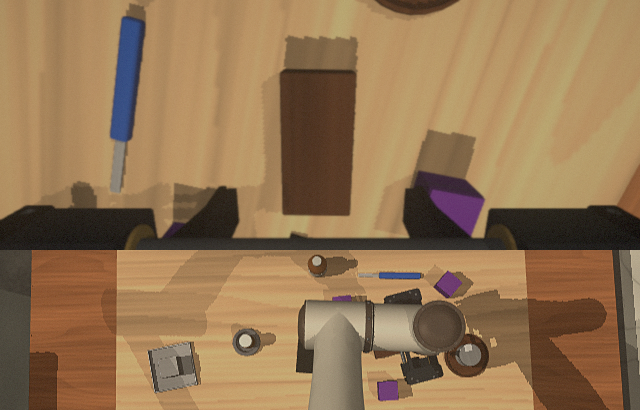

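Wrist view: the block centre is at about (317,191), aligned with the jaws. The purple cube at (450,250) is close to the right finger, so I'll check the clearance. The top view shows the tray, ring and dish filled properly.

```bash
python3 - <<'E'
from h import *
c=np.load("top0.npz");S=cv2.cvtColor(c["pixels"],cv2.COLOR_RGB2HSV);m=((S[...,0]>125)&(S[...,0]<165)&(S[...,1]>80)).astype(np.uint8)*255
for k in blobs(m,(320,140,480,280)):
    P=np.array([ray(c,q[0],.042)[:2] for q in k],np.float32);q=P-np.float32([.554,-.192]);a=np.radians(193.5);y=np.array([np.cos(a),np.sin(a)])
    x=np.array([-y[1],y[0]]);print(P.mean(0).round(3),"along jaw",(q@y).min().round(3),(q@y).max().round(3),"across",(q@x).min().round(3),(q@x).max().round(3))
E
```

```text
[ 0.689 -0.314] along jaw -0.135 -0.073 across 0.117 0.185
[ 0.434 -0.157] along jaw 0.084 0.136 across -0.089 -0.035
[ 0.645 -0.054] along jaw -0.146 -0.095 across -0.138 -0.088
```

>>> servo_tool(commands=[[[0,-1,-2,30,0,0,0],[0,-1,-2,65,0,0,0],[0,-1,-2,95,0,0,0],[0,-1,-2,118,0,0,0],[0,-1,-2,128,0,0,0]]])

```text
time_s: 22.7
tcp_pos: [0.5522, -0.1881, 0.0155]
ee_rot: [[0.234, -0.972, -0.004], [-0.972, -0.234, 0.001], [-0.002, 0.004, -1.0]]
wrist_force: [0.5, -0.4, 0.3]
gripper_width: 1.001
gripper_force: 0.0
```

>>> servo_tool(commands=[[[0.5,0,0,0,0,0,0],[0.5,0,0,0,0,0,0],[0.5,0,0,0,0,0,0],[0.5,0,0,0,0,0,0],[0.5,0,0,0,0,0,0]]])

```text
time_s: 23.2
tcp_pos: [0.5543, -0.1898, 0.0188]
ee_rot: [[0.233, -0.973, 0.002], [-0.973, -0.233, -0.0], [0.001, -0.002, -1.0]]
wrist_force: [0.5, 0.7, 4.4]
gripper_width: 0.687
gripper_force: 29.9
```

>>> servo_tool(commands=[[[0.5,0,0,0,0,0,0],[0.5,0,0,0,0,0,0],[0.5,0,0,0,0,0,0],[0.5,0,0,0,0,0,0],[0.5,0,0,0,0,0,0]]])

```text
time_s: 23.7
tcp_pos: [0.5543, -0.1898, 0.0188]
ee_rot: [[0.233, -0.973, 0.002], [-0.973, -0.233, -0.0], [0.001, -0.002, -1.0]]
wrist_force: [-1.4, 1.9, 5.9]
gripper_width: 0.686
gripper_force: 29.9
```

>>> servo_tool(commands=[[[0.5,0,0,-5,0,0,0],[0.5,0,0,-20,0,0,0],[0.5,0,0,-40,0,0,0],[0.5,0,0,-60,0,0,0],[0.5,0,0,-65,0,0,0]]])

```text
time_s: 24.2
tcp_pos: [0.5546, -0.1901, 0.0845]
ee_rot: [[0.233, -0.972, 0.004], [-0.972, -0.233, -0.001], [0.001, -0.003, -1.0]]
wrist_force: [1.5, 0.2, -0.9]
gripper_width: 0.689
gripper_force: 29.9
```

```bash
python3 - <<'E'
from h import *;from station import r
s=r.sense();delta(s,(.521,-.011,.083),174.2)
E
```

```text
t 24.2 tcp [ 0.5546 -0.1901  0.0845] w 0.689 F [ 1.48  0.23 -0.92] dmm [-182.    -9.1    1.3] drot [-0.004 -0.001  0.336]
```

>>> servo_tool(commands=[[[0.5,-30,-2,0,0,0,0.06],[0.5,-70,-4,0,0,0,0.13],[0.5,-110,-6,0,0,0,0.21],[0.5,-150,-8,0,0,0,0.28],[0.5,-180,-9,0,0,0,0.336]]])

```text
time_s: 24.7
tcp_pos: [0.519, -0.011, 0.0817]
ee_rot: [[-0.103, -0.995, -0.002], [-0.995, 0.103, -0.0], [0.0, 0.002, -1.0]]
wrist_force: [0.1, 0.3, -2.1]
gripper_width: 0.686
gripper_force: 29.9
```

>>> servo_tool(commands=[[[0.5,0,0,0,0,0,0],[0.5,0,0,0,0,0,0],[0.5,0,0,0,0,0,0],[0.5,0,0,0,0,0,0],[0.5,0,0,0,0,0,0]]])

```text
time_s: 25.2
tcp_pos: [0.5203, -0.0135, 0.0823]
ee_rot: [[-0.102, -0.995, -0.0], [-0.995, 0.102, -0.0], [0.0, 0.0, -1.0]]
wrist_force: [-0.6, -0.4, -2.0]
gripper_width: 0.686
gripper_force: 29.9
```

```bash
python3 - <<'E'
from h import *;from station import r
s=r.sense();delta(s,(.521,-.011,.026),174.2)
c=r.capture("wrist");np.savez("w8.npz",**c)
x=s["ee_rot"][:,0];
for z in(.064,.005):print("block far edge/pad far edge pred",proj(c,s["tcp_pos"]*[1,1,0]+[0,0,.065]+x*.0625).round(),proj(c,np.array([.521,-.011,.005])+np.array([-.1011,-.9949,0])*.075).round());break
cv2.imwrite("pics/w8.png",c["pixels"][40:300,140:500,::-1])
E
```

```text
t 25.2 tcp [ 0.5203 -0.0135  0.0823] w 0.686 F [-0.62 -0.42 -2.  ] dmm [-2.6 -0.4 56.3] drot [ 0.    -0.    -0.001]
block far edge/pad far edge pred [320. 135.] [319. 108.]
```

View pics/w8.png

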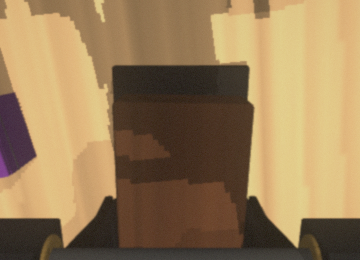

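The block is aligned over the pad: pad far edge at row 106, block far edge at row 136, both as predicted. Lowering.

>>> servo_tool(commands=[[[0.5,-1,0,12,0,0,0],[0.5,-1,0,27,0,0,0],[0.5,-1,0,42,0,0,0],[0.5,-1,0,51,0,0,0],[0.5,-1,0,54,0,0,0]]])

```text
time_s: 25.75
tcp_pos: [0.5196, -0.012, 0.027]
ee_rot: [[-0.101, -0.995, -0.003], [-0.995, 0.101, -0.001], [0.001, 0.003, -1.0]]
wrist_force: [0.2, 0.6, -0.9]
gripper_width: 0.682
gripper_force: 29.9
```

>>> servo_tool(commands=[[[0.5,0,0,0,0,0,0],[0.5,0,0,1,0,0,0],[0.5,0,0,2,0,0,0],[0.5,0,0,3,0,0,0],[0.5,0,0,3,0,0,0]]])

```text
time_s: 26.25
tcp_pos: [0.5205, -0.0116, 0.0257]
ee_rot: [[-0.101, -0.995, 0.0], [-0.995, 0.101, 0.0], [-0.0, -0.0, -1.0]]
wrist_force: [0.3, -0.1, -2.1]
gripper_width: 0.69
gripper_force: 29.9
```

>>> servo_tool(commands=[[[0.5,0,0,0.5,0,0,0],[0.5,0,0,1,0,0,0],[0.5,0,0,1.5,0,0,0],[0.5,0,0,2,0,0,0],[0.5,0,0,2,0,0,0]]])

```text
time_s: 26.75
tcp_pos: [0.5205, -0.0116, 0.0238]
ee_rot: [[-0.101, -0.995, 0.0], [-0.995, 0.101, -0.0], [0.0, -0.0, -1.0]]
wrist_force: [-1.0, -1.1, 0.8]
gripper_width: 0.687
gripper_force: 29.9
```

>>> servo_tool(commands=[[[0,0,0,0,0,0,0],[0,0,0,0,0,0,0],[0,0,0,0,0,0,0],[0,0,0,0,0,0,0],[0,0,0,0,0,0,0]]])

```text
time_s: 27.25
tcp_pos: [0.5205, -0.0116, 0.0235]
ee_rot: [[-0.101, -0.995, 0.0], [-0.995, 0.101, -0.0], [0.0, -0.0, -1.0]]
wrist_force: [0.3, -0.4, -0.3]
gripper_width: 0.981
gripper_force: 0.0
```

>>> servo_tool(commands=[[[0,0,0,-10,0,0,0],[0,0,0,-40,0,0,0],[0,0,0,-80,0,0,0],[0,0,0,-125,0,0,0],[0,0,0,-170,0,0,0]]])

```text
time_s: 27.75
tcp_pos: [0.52, -0.0118, 0.196]
ee_rot: [[-0.101, -0.995, 0.0], [-0.995, 0.101, -0.0], [-0.0, -0.0, -1.0]]
wrist_force: [0.9, 0.9, -0.1]
gripper_width: 0.999
gripper_force: 0.0
```

```bash
python3 - <<'E'
from h import *;from station import r
s=r.sense();delta(s,(.36,-.25,.22),174.2)
E
```

```text
t 27.75 tcp [ 0.52   -0.0118  0.196 ] w 0.999 F [ 0.92  0.89 -0.07] dmm [253.1 135.2 -24. ] drot [-0.  0.  0.]
```

Moving the arm clear for a final look from above.

>>> servo_tool(commands=[[[0,25,15,-5,0,0,0],[0,65,35,-10,0,0,0],[0,105,55,-14,0,0,0],[0,145,77,-18,0,0,0],[0,180,97,-20,0,0,0]]])

```text
time_s: 28.25
tcp_pos: [0.4045, -0.1823, 0.2148]
ee_rot: [[-0.101, -0.995, 0.002], [-0.995, 0.101, -0.0], [0.0, -0.002, -1.0]]
wrist_force: [0.1, -0.7, -1.4]
gripper_width: 0.997
gripper_force: 0.0
```

>>> servo_tool(commands=[[[0,25,13,0,0,0,0],[0,50,26,0,0,0,0],[0,73,38,0,0,0,0],[0,73,38,0,0,0,0],[0,73,38,0,0,0,0]]])

```text
time_s: 28.75
tcp_pos: [0.3604, -0.25, 0.2142]
ee_rot: [[-0.102, -0.995, 0.001], [-0.995, 0.102, -0.0], [0.0, -0.001, -1.0]]
wrist_force: [0.6, 0.1, -0.7]
gripper_width: 0.995
gripper_force: 0.0
```

```bash
python3 - <<'E'
from h import *;from station import r
d=r.capture("top");np.savez("top4.npz",**d);s=r.capture("scene");np.savez("scene4.npz",**s)
a=cv2.resize(d["pixels"][110:280,130:510],(760,340),interpolation=cv2.INTER_CUBIC);b=cv2.resize(s["pixels"][140:250,150:470],(756,260),interpolation=cv2.INTER_CUBIC)
cv2.imwrite("pics/f.png",np.vstack([a,np.pad(b,((0,0),(0,4),(0,0)))])[:,:,::-1])
E
```

```text
(no output)
```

View pics/f.png

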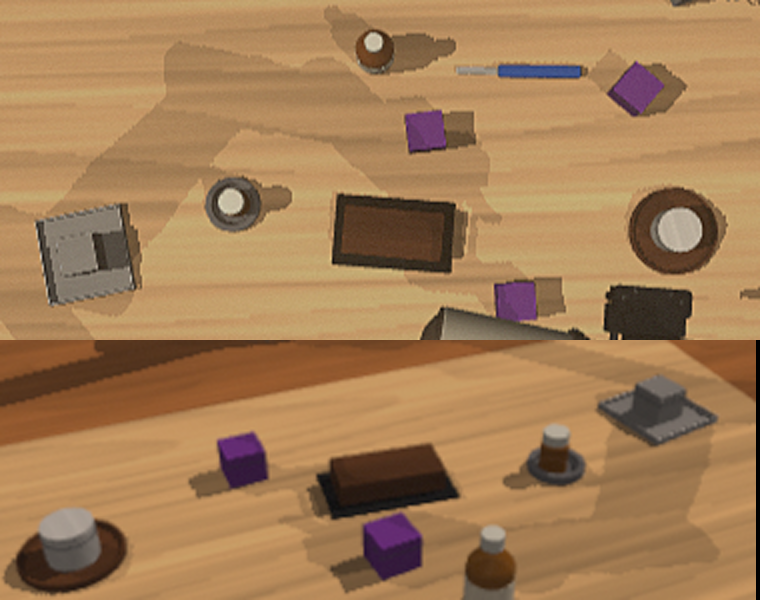

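Final view: every item stands in its place, the block is centred on the pad, and the bottle and knife have not moved. I'll check the offsets numerically before handing in.

```bash
python3 - <<'E'
from h import *
c=np.load("top4.npz");f=lambda x,y:(130+x/2-.25,110+y/2-.25)
d=lambda a,za,b,zb:((ray(c,f(*a),za)-ray(c,f(*b),zb))[:2]*1000).round(1)
print("jar-ring",d((231,201),.056,(234,204),.012),"tin-dish",d((680,230),.046,(673,230),.01),"sq-tray",d((76,255),.045,(87,254),.010),"blk-pad",d((388,233),.033,(393,233),.005))
E
```

```text
jar-ring [ 1.2 -3.3] tin-dish [-1.   1.1] sq-tray [-1.4  3.1] blk-pad [-0.6  6.1]
```

```bash
python3 -c "
from station import r
print(r.finish_job())"
```

```text
the job is handed in; nothing more can be done
None
```

I put everything away and handed the job in, though the hand-in returned no verdict: jar in the ring, full square tin (3.6 N on lifting) in the steel tray, light round tin (0.9 N) in the wooden dish, block along the pad, each within about 6 mm of centre in the last top view, with the bottle and knife not moved.

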